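Steady the canister stand, load it and purge

TASK

The steel canister stand rocks because two of its feet are up on the flat gas-line cover strip: without lifting it, turn it where it is until it stands firm with all four feet on the bench, still straddling the strip. Then stand every sample canister upright on its tray, and after that press the purge pedal right down to its stop, keep it there for two seconds and let it come up again. Do not knock over the wash bottle or the jar.

Things in the scene. Friction and masses are not known exactly. Their poses are not given: they have to be found in the camera images.
- stand: four-footed steel stand, 0.8 kg: tray 235 (x) by 165 (y) mm, 5 mm rim, black carrying bar above its middle. Origin: its centre, in the plane of the foot ends (height 0 when firm); x along the long side, z up. Tray floor 56 mm and rim top 80 mm above the origin, clear floor 225 by 155 mm. Four round-ended grey rubber feet, 16 mm thick, at x +-88, y +-58 mm. At first two opposite feet stand on the strip: it rocks 0.1 rad
- stand_grip (a point): middle of the stand's carrying bar, 125 mm above its origin. Bar: 60 mm along the stand's x, 16 mm thick (y), 30 mm tall, on a 14 mm post. Turned by it, the stand slides round. Centred over the strip, it is firm with its long side within 0.15 rad of the strip's length, or within 0.5 rad of square across it
- strip_mid (a point): top of the fixed aluminium cover strip where the stand belongs; x along the strip, z up. The strip is 70 mm wide, 10 mm high, from x -150 to +250 mm. At x +225 mm a 20 mm post carries a thin purge arm 217 to 260 mm above the bench: parked it points along +y for 220 mm; as the pedal goes down it swings in over the stand, and back as the pedal rises
- can1: upright sample canister (one of up to five alike): plain aluminium cylinder, 46 mm diameter, 58 mm tall body with a 32 mm diameter, 6 mm tall dark cap on top (64 mm in all), about 0.22 kg, heavy-based. Origin: centre of its underside; z up its axis. None if this one is absent.
- can2: upright sample canister (one of up to five alike): plain aluminium cylinder, 46 mm diameter, 58 mm tall body with a 32 mm diameter, 6 mm tall dark cap on top (64 mm in all), about 0.22 kg, heavy-based. Origin: centre of its underside; z up its axis. None if this one is absent.
- can3: upright sample canister (one of up to five alike): plain aluminium cylinder, 46 mm diameter, 58 mm tall body with a 32 mm diameter, 6 mm tall dark cap on top (64 mm in all), about 0.22 kg, heavy-based. Origin: centre of its underside; z up its axis. None if this one is absent.
- can4: upright sample canister (one of up to five alike): plain aluminium cylinder, 46 mm diameter, 58 mm tall body with a 32 mm diameter, 6 mm tall dark cap on top (64 mm in all), about 0.22 kg, heavy-based. Origin: centre of its underside; z up its axis. None if this one is absent.
- can5: upright sample canister (one of up to five alike): plain aluminium cylinder, 46 mm diameter, 58 mm tall body with a 32 mm diameter, 6 mm tall dark cap on top (64 mm in all), about 0.22 kg, heavy-based. Origin: centre of its underside; z up its axis. None if this one is absent.
- pedal (a joint): purge pedal: 0 up, 0.28 rad down at its stop (fully down: above 0.25); it springs back by itself. At the pad it takes about 4 N to start and 9 N at the stop
- pedal_pad (a point): middle of the top of the pedal's black rubber pad (45 by 56 mm), near the pedal's free end, which faces the robot; x points from the pad to the hinge along the plate. 62 mm above the bench when up, 32 mm at the stop. The pedal is a steel plate 133 mm long, 62 mm wide, on a grey base fixed to the bench
- pedal_hinge (a point): the pedal's hinge line (level, across the plate), 24 mm above the bench, 108 mm from the pad's middle
- washbottle: bystander: white plastic wash bottle, 68 mm diameter, 160 mm tall; origin at its underside
- jar: bystander: amber glass jar, 70 mm diameter, 90 mm tall; origin at its underside
There are look-alikes about, which are no part of the job. What is shaped like the can5 but blue or yellow is not meant. Leave any green look-alike of the can1 alone.

How it is judged (in metres and radians):
On the way, in this order (a step that is already met when the one before it is completed fails the run):
1. the stand is level with all four feet on the bench, over the strip (angle between stand's own z axis and vertical below 0.02 rad and height (world z) of stand below 0.003 m and horizontal distance between stand and strip_mid below 0.06 m), for 0.3 s.
2. every canister stands upright on the tray and is let go, the stand still firm (all of step 1 and x of can1 in the frame of stand between -0.105 and 0.105 m and y of can1 in the frame of stand between -0.07 and 0.07 m and z of can1 in the frame of stand between 0.05 and 0.063 m and angle between each of can1, can2, can3, can4, can5's own z axis and vertical below 0.1 rad and x of can2 in the frame of stand between -0.105 and 0.105 m and y of can2 in the frame of stand between -0.07 and 0.07 m and z of can2 in the frame of stand between 0.05 and 0.063 m and x of can3 in the frame of stand between -0.105 and 0.105 m and y of can3 in the frame of stand between -0.07 and 0.07 m and z of can3 in the frame of stand between 0.05 and 0.063 m and x of can4 in the frame of stand between -0.105 and 0.105 m and y of can4 in the frame of stand between -0.07 and 0.07 m and z of can4 in the frame of stand between 0.05 and 0.063 m and x of can5 in the frame of stand between -0.105 and 0.105 m and y of can5 in the frame of stand between -0.07 and 0.07 m and z of can5 in the frame of stand between 0.05 and 0.063 m and contact force between each of can1, can2, can3, can4, can5 and the fingers below 0.2 N), for 0.2 s.
3. the pedal is held at its stop (above 0.25 rad) for a second (value of joint pedal above 0.25 rad), for 1 s.
At the end, for the whole second after the job is handed in: The stand is level (within 0.02 rad), its foot plane within 3 mm of the bench and its centre within 60 mm of strip_mid; every canister present stands upright (within 0.1 rad) on the tray floor inside the rim; all at rest, and the pedal is up again (all of step 1 and x of can1 in the frame of stand between -0.105 and 0.105 m and y of can1 in the frame of stand between -0.07 and 0.07 m and z of can1 in the frame of stand between 0.05 and 0.063 m and angle between each of can1, can2, can3, can4, can5's own z axis and vertical below 0.1 rad and x of can2 in the frame of stand between -0.105 and 0.105 m and y of can2 in the frame of stand between -0.07 and 0.07 m and z of can2 in the frame of stand between 0.05 and 0.063 m and x of can3 in the frame of stand between -0.105 and 0.105 m and y of can3 in the frame of stand between -0.07 and 0.07 m and z of can3 in the frame of stand between 0.05 and 0.063 m and x of can4 in the frame of stand between -0.105 and 0.105 m and y of can4 in the frame of stand between -0.07 and 0.07 m and z of can4 in the frame of stand between 0.05 and 0.063 m and x of can5 in the frame of stand between -0.105 and 0.105 m and y of can5 in the frame of stand between -0.07 and 0.07 m and z of can5 in the frame of stand between 0.05 and 0.063 m and linear speed of each of can1, can2, can3, can4, can5, stand below 0.02 m/s and value of joint pedal below 0.03 rad); the robot touches nothing.
It fails at once if the stand is lifted (its foot plane's centre more than 35 mm above the bench) (height (world z) of stand above 0.035 m).
It fails at once if the wash bottle or the jar is knocked over (angle between any of washbottle, jar's own z axis and vertical above 0.5 rad).
Of can1, can2, can3, can4, can5 only 4 to 5 are there at a start; the rules pass over those that are not, and their reading is None.
At some moment in a run one of can1, can2, can3, can4, can5 may be knocked a few centimetres aside while the robot is not near it.
It also fails if it takes over 208 s, if anything falls off the work surface, if the arm or the gripper's body presses on something with over 40 N, if the wrist force passes 120 N, or if a joint passes its speed limit or range.

ROBOT

A 7-joint arm with a two-finger parallel gripper is mounted at the origin on the work surface. World frame = base frame: x ahead of the robot, y to its left, z up, the work surface at z = 0. Lengths are in mm, angles in rad, forces in N, time in s.
With the tool pointing down it reaches from about 425 to 950 mm from the base axis. Payload 4.7 kg.
Tool frame: the origin (TCP) lies at the very end of the fingers, on their centre line; the grasp point (between the pads) lies robot.tcp_to_grasp behind it (robot.tcp_to_grasp is the distance from the TCP to the grasp point, in mm); z points along the fingers, y is the line along which they close (so a half turn about z gives the same grasp; the last joint's range is limited). The gripper opens to 85 mm and grips with 20 to 120 N. Pads are 22 mm wide; open, the fingers measure 114 mm over their backs; the gripper's body (76 mm by 85 mm) begins 54 mm behind the grasp point. The pads swing forward as they close: fully open they stand 13 mm farther back than shut.
Start: joints at [-1.25, 0.469, -0.049, 1.532, 0.024, 1.141, -0.082], TCP at [231.289, 634.159, 193.235] pointing down, gripper open.
Joint ranges: [-2.59, 2.59], [-0.33, 1.99], [-1.39, 1.29], [0.1, 2.45], [-1.04, 4.18], [0.21, 1.99], [-2.66, 2.66]. Speed limits (rad/s): [2.57, 2.57, 3.14, 3.14, 3.14, 3.14, 3.14].

INTERFACE

Orientations are given as a unit quaternion [x, y, z, w].
In Python, from workcell import robot, snapshot, get_calibration gives the robot as it stands.
- The arm moves only by the shell command python3 -m inch 'ROWS' [FORCE]. ROWS is JSON, a list of rows, each a list of 7 numbers: the shift along the tool's x, y, z scaled (see below), then the turn, a rotation vector about the tool's x, y, z scaled (see below), then the gripper's target within -1 to 1 (fully open at 1, half-way at 0, shut at -1). A call has 1 to 20 rows; each row shifts and turns the commanded pose from where the row before left it, along the tool's axes as they then stand; what a row does not reach is not made up. The controller multiplies each number of a shift by 250 mm and each number of a turn by 45 degrees. A row lasts 1/10 s, in which the tool goes at most 50 mm and 8.59 degrees, less where a joint would pass 70% of its speed; a pose out of reach is approached as far as the arm can. A call with a number of a shift or a turn outside -1 to 1 is refused whole. A call with a gripper value outside its range is refused whole. The fingers move at their own pace and stop on an object; FORCE is the grip in N (left out, the last holds). Time passes only in rows, so rows that do not move let the fingers close. It gives the time, the measured TCP pose, the force, the opening and the grip force at its end, in the units of the state.
- robot.observe(): the state, without advancing time (a new reading comes with each control period).
- snapshot(name): name is "scene" or "top"; returns (picture, depth): 420x560x3 uint8, red, green, blue; 420x560 float32, mm along the optical axis (not along the pixel's ray), 0 where there is no reading.
- get_calibration(name): a dict with "K" (3x3 intrinsics, pixels), "dist" ([k1, k2, p1, p2, k3] as OpenCV has them; the pictures are not rectified), "pose" (4x4, takes a point from camera to world coordinates). Camera axes: x right, y down, z forward; pixel columns grow to the right and rows downward; lengths in mm; the calibration is good to about 2 mm. A picture is of the moment at which its call begins. get_calibration takes no time and is no camera call.
- robot.close_job(): hands the job in; it is judged then, once.
The state is a dict: "t": time; "joint_positions": joint angles; "joint_vel": joint speeds; "joint_efforts": joint torques, N m; "tcp_pos": TCP position; "orientation": TCP orientation; "contact_force": force on the tool from outside, world axes, zero at the start; "moment": the same for the moment, N m; "opening": opening from 0.0 (shut) to 1.0 (fully open); "finger_force": force on a finger pad.
Only numpy, scipy, OpenCV 4.12 (cv2) and the standard library are available. Lean on these libraries where they do the work, as an engineer would, in place of code of your own. Each camera call takes 0.05 s, during which the arm holds its last target. There are 200 camera calls.

## Working session

There is one attempt and no reset: what is moved stays moved. The work goes in short steps, Python scripts to look and compute and a shell command to move; the robot and the scene stay as the last step left them, time stands still between calls to the robot, and variables do not carry over. Pictures are saved under pics/ and viewed, at most 14 in all, crops included, and the job is handed in when it is done.

```bash
mkdir -p pics; ls
cat > h.py <<'E'
import numpy as np, cv2, json
from workcell import robot, snapshot, get_calibration
def snap(n,f):
    p,d=snapshot(n); cv2.imwrite(f'pics/{f}.png',p[:,:,::-1]); np.savez(f'pics/{f}.npz',p=p,d=d); return p,d
def cloud(n,d):
    c=get_calibration(n);K=np.array(c['K'],float);T=np.array(c['pose'],float)
    h,w=d.shape;u,v=np.meshgrid(np.arange(w),np.arange(h))
    q=cv2.undistortPoints(np.stack([u,v],-1).reshape(-1,1,2).astype(np.float64),K,np.array(c['dist'],float)).reshape(h,w,2)
    P=np.dstack([q*d[...,None],d]); W=P@T[:3,:3].T+T[:3,3]; W[d==0]=np.nan
    return W
E
python3 - <<'E'
from h import *
print(robot.observe(), robot.tcp_to_grasp)
for n in('scene','top'):
    snap(n,n+'0'); print(np.round(get_calibration(n)['pose'],2).tolist())
E
```

```text
pics
{'t': 0.0, 'joint_positions': array([-1.24990071,  0.46944854, -0.04855838,  1.53370681,  0.02412866,
        1.14100988, -0.08226025]), 'joint_vel': array([ 9.31156407e-05,  9.18596703e-05,  8.08348215e-04, -1.49810962e-04,
        2.43202682e-04, -1.45466017e-04, -2.59428894e-03]), 'joint_efforts': array([ 5.67451579e-06, -5.10315585e+01, -4.65676258e-02, -2.37701368e+01,
        1.07083519e-02,  7.57556321e-03, -1.43527654e-06]), 'tcp_pos': array([231.12013647, 633.48685803, 192.15115931]), 'orientation': array([ 1.73982308e-01,  9.84748278e-01, -9.86464716e-04, -1.15114461e-04]), 'contact_force': array([0.17631873, 0.35447324, 0.13462801]), 'moment': array([ 0.02479718,  0.04540798, -0.00175075]), 'finger_force': 0.0, 'opening': 0.9992140932014034} 18.700000000000003
[[0.81, 0.48, -0.34, 946.03], [0.59, -0.65, 0.47, -544.38], [0.01, -0.58, -0.81, 1059.46], [0.0, 0.0, 0.0, 1.0]]
[[-0.05, -0.98, 0.21, 251.65], [-1.0, 0.05, -0.02, 31.97], [0.0, -0.21, -0.98, 1599.1], [0.0, 0.0, 0.0, 1.0]]
```

View pics/scene0.png

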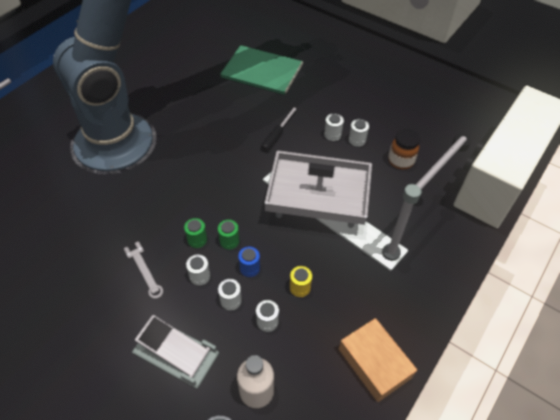

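View pics/top0.png

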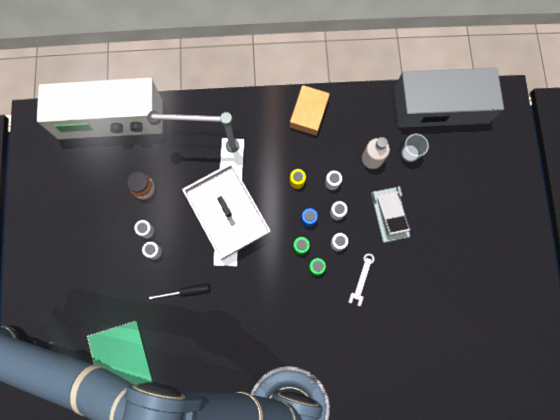

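The scene shows the stand at scene (318,187) / top (226,212). There are five bare aluminium cans at top (334,180), (339,211), (340,242), (143,228) and (151,250). Could be mistaken for them: green (302,245) and (318,267), blue (310,217), yellow (298,178). The pedal is at top (391,214) with its black pad at (397,226). The jar is at (141,185) and the wash bottle at (376,152). I choose the five bare-metal ones and check them in a crop.

```bash
cat >> h.py <<'E'
def capcentres(W,seeds,r=30,zlo=50,zhi=75,zc=None):
    out=[]
    for x,y in seeds:
        m=(np.hypot(W[...,0]-x,W[...,1]-y)<r)&(W[...,2]>zlo)&(W[...,2]<zhi)
        out.append(np.r_[np.median(W[m],0),m.sum()] if m.any() else None)
    return out
E
python3 - <<'E'
from h import *
z=np.load('pics/top0.npz');p,d=z['p'],z['d'];W=cloud('top',d);np.set_printoptions(suppress=True,precision=1)
for n,(u,v) in dict(c1=(334,180),c2=(339,211),c3=(340,242),c4=(143,228),c5=(151,250),g1=(302,245),g2=(318,267),bl=(310,217),ye=(298,178),pad=(397,226),bar=(225,206),tray=(215,222),strip1=(226,258),strip2=(231,150),jar=(139,182),wb=(378,147),bench=(260,300),armtip=(155,118),arm=(226,118)).items():
    w=W[v-3:v+4,u-3:u+4].reshape(-1,3); print(n,np.nanmedian(w,0),np.nanstd(w[:,2]))
# refined cans: centroid of top surfaces
for u,v in[(334,180),(339,211),(340,242),(143,228),(151,250)]:
    c=np.nanmedian(W[v-2:v+3,u-2:u+3].reshape(-1,3),0)
    m=(np.hypot(W[...,0]-c[0],W[...,1]-c[1])<32)&(W[...,2]>50)&(W[...,2]<75)
    q=W[m]; print(cv2.minEnclosingCircle(q[:,:2].astype(np.float32)),np.percentile(q[:,2],[10,50,90]),len(q))
# stand rim
c=W[206,225]
m=(np.hypot(W[...,0]-c[0],W[...,1]-c[1])<160)&(W[...,2]>66)&(W[...,2]<100)
print('rim',cv2.minAreaRect(W[m][:,:2].astype(np.float32)),m.sum())
m=(np.hypot(W[...,0]-c[0],W[...,1]-c[1])<60)&(W[...,2]>118)&(W[...,2]<160)
print('bar',cv2.minAreaRect(W[m][:,:2].astype(np.float32)),W[m].mean(0),m.sum())
# plane fit of tray floor
m=(np.hypot(W[...,0]-c[0],W[...,1]-c[1])<90)&(W[...,2]>45)&(W[...,2]<70); q=W[m]; A=np.c_[q[:,:2]-q[:,:2].mean(0),np.ones(len(q))]
print('floor',np.linalg.lstsq(A,q[:,2],rcond=None)[0]*[1000,1000,1],len(q))
# strip: bright low
b=p.min(2)>130; m=b&(W[...,2]<25)&(W[...,2]>2)&(abs(W[...,1]-c[1])<70); print('strip',cv2.minAreaRect(W[m][:,:2].astype(np.float32)),m.sum())
m=(np.hypot(W[...,0]-W[214,391,0],W[...,1]-W[214,391,1])<110)&(W[...,2]>26)&(W[...,2]<75)&(abs(W[...,1]-W[214,391,1])<60);q=W[m]
print('pedal',cv2.minAreaRect(q[:,:2].astype(np.float32)),m.sum())
cv2.imwrite('pics/c1.png',cv2.resize(p[90:290,110:430,::-1],None,fx=2.5,fy=2.5,interpolation=cv2.INTER_CUBIC))
E
```

```text
c1 [ 652.4 -173.7   62.2] 5.204696996849724
c2 [ 556.3 -180.7   62.2] 4.265261524528954
c3 [ 464.3 -176.    63.2] 3.985181810031068
c4 [536.9 399.4  61.7] 3.330409758494945
c5 [470.3 376.6  63.6] 3.708024319752687
g1 [461.2 -64.7  62.8] 3.3313595550738224
g2 [ 394.7 -106.5   62.8] 3.2605529950213255
bl [542.9 -93.7  62.6] 3.829816891817477
ye [663.6 -65.8  64. ] 4.560520379183159
pad [ 502.2 -348.    63.8] 3.734241235177721
bar [572.  149.  147.8] 33.08898847878278
tray [543.2 186.5  64.5] 3.5502611047790005
strip1 [439.2 159.9  10.5] 30.549144079460838
strip2 [776.7 134.2  18.4] 6.43195937547599
jar [670.3 404.   90.2] 3.7373205131512517
wb [ 722.7 -297.1  136.4] 13.743972510079672
bench [312.1  66.8  -0.9] 4.114170696316124
armtip [806.9 323.6 239.9] 4.486652456715203
arm [791.8 129.3 248.9] 2.5757646629804456
((661.549072265625, -173.9550018310547), 23.943071365356445) [54.  60.6 66.4] 180
((565.1491088867188, -183.16281127929688), 23.52617073059082) [54.4 60.5 66. ] 186
((469.8086242675781, -176.62423706054688), 22.94781494140625) [55.  60.4 65.5] 190
((540.9635009765625, 404.5949401855469), 23.84388542175293) [53.9 60.2 65.9] 179
((474.1627197265625, 381.3815002441406), 23.93368911743164) [54.1 60.6 66.3] 195
rim ((574.8153076171875, 152.26527404785156), (237.8789825439453, 166.177490234375), 26.1140079498291) 2248
bar ((574.2448120117188, 152.03369140625), (59.843841552734375, 15.698311805725098), 25.594985961914062) [572.2 151.1 147.6] 130
floor [-2.6  0.5 64.7] 2334
strip ((476.63983154296875, 144.04681396484375), (130.16165161132812, 863.0773315429688), 89.96011352539062) 782
pedal ((553.6201782226562, -345.55743408203125), (142.2310791015625, 84.39289855957031), 10.00966739654541) 861
```

View pics/c1.png

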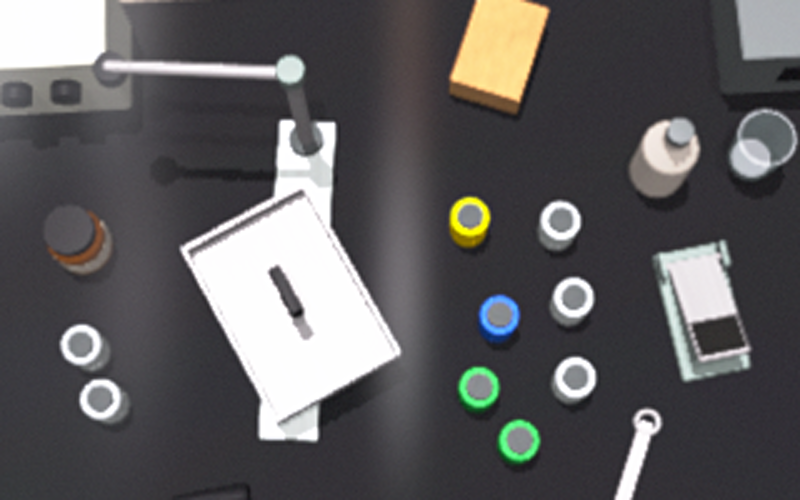

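The crop confirms five bare-metal cans, distinct from the green, blue and yellow ones. The strip runs nearly along world x and the stand is turned about 30° from it. Next I work out the strip frame and the moves.

```bash
cat >> h.py <<'E'
def ray(n,u,v,z):
    c=get_calibration(n);T=np.array(c['pose'],float)
    q=cv2.undistortPoints(np.array([[[u,v]]],float),np.array(c['K'],float),np.array(c['dist'],float)).ravel()
    r=T[:3,:3]@np.r_[q,1]; return T[:3,3]+r*(z-T[2,3])/r[2]
from scipy.spatial.transform import Rotation as Ro
def go(x,y,z,yaw=None,half=True):
    "tool y at yaw deg in world, tool down. prints turn units and shift units before/after turn"
    s=robot.observe();p=s['tcp_pos'];R=Ro.from_quat(s['orientation']);M=R.as_matrix()
    y0=np.degrees(np.arctan2(M[1,1],M[0,1]))
    if yaw is None: yaw=y0
    if half: yaw=y0+(yaw-y0+90)%180-90
    a=np.radians(yaw);G=np.array([[-np.sin(a),np.cos(a),0],[np.cos(a),np.sin(a),0],[0,0,-1]]).T
    G=np.array([[-np.sin(a),np.cos(a),0],[np.cos(a),np.sin(a),0],[0,0,-1]])
    rv=(R.inv()*Ro.from_matrix(G)).as_rotvec(degrees=True)/45
    d=np.array([x,y,z])-p
    print('tcp',p.round(1),'yaw %.1f->%.1f'%(y0,yaw),'dist',np.linalg.norm(d).round(0),'| turn',rv.round(3),'| shift now',(M.T@d/250).round(3),'| shift after turn',(G.T@d/250).round(3),'t %.1f'%s['t'],'F',s['contact_force'].round(1),'open %.2f'%s['opening'],'j7 %.2f'%s['joint_positions'][6])
E
python3 - <<'E'
from h import *
for uv in[(214,265.2),(237.2,265.6),(221.6,138.8),(244.4,139.2)]: print(ray('top',*uv,10).round(1))
go(574,152,190,116)
E
```

```text
[422.1 199.1  10. ]
[417.2 129.8  10. ]
[818.7 162.9  10. ]
[813.4  91.2  10. ]
tcp [231.1 633.6 192.3] yaw 70.0->116.0 dist 591.0 | turn [-2.000e-03 -1.000e-03 -1.023e+00] | shift now [-1.949 -1.34   0.012] | shift after turn [-0.388 -2.333  0.009] t 0.1 F [ 0.4  0.2 -0.6] open 1.00 j7 -0.08
```

```bash
python3 -m inch '[[-0.139,-0.096,0,0,0,0,1],[-0.139,-0.096,0,0,0,0,1],[-0.139,-0.096,0,0,0,0,1],[-0.139,-0.096,0,0,0,0,1],[-0.139,-0.096,0,0,0,0,1],[-0.139,-0.096,0,0,0,0,1],[-0.139,-0.096,0,0,0,0,1],[-0.139,-0.096,0,0,0,0,1],[-0.139,-0.096,0,0,0,0,1],[-0.139,-0.096,0,0,0,0,1],[-0.139,-0.096,0,0,0,0,1],[-0.139,-0.096,0,0,0,0,1],[-0.139,-0.096,0,0,0,0,1],[-0.139,-0.096,0,0,0,0,1],[0,0,0,0,0,-0.17,1],[0,0,0,0,0,-0.17,1],[0,0,0,0,0,-0.17,1],[0,0,0,0,0,-0.17,1],[0,0,0,0,0,-0.17,1],[0,0,0,0,0,-0.17,1]]' 40
python3 -c "
from h import *
go(574,152,112,116)"
```

```text
t: 2.1
tcp_pos: [572.8, 151.7, 192.7]
orientation: [-0.226, 0.974, 0.0, -0.001]
contact_force: [0.1, 0.8, -0.1]
opening: 1.008
finger_force: 0.0
tcp [572.8 151.7 192.7] yaw 116.2->116.0 dist 81.0 | turn [ 0.    -0.001  0.004] | shift now [-0.005 -0.001  0.323] | shift after turn [-0.005 -0.001  0.323] t 2.1 F [ 0.1  0.8 -0.1] open 1.01 j7 1.70
```

```bash
python3 -m inch '[[0,0,0.08,0,0,0,1],[0,0,0.08,0,0,0,1],[0,0,0.08,0,0,0,1],[0,0,0.08,0,0,0,1],[0,0,0,0,0,0,-1],[0,0,0,0,0,0,-1],[0,0,0,0,0,0,-1],[0,0,0,0,0,0,-1],[0,0,0,0,0,0,-1],[0,0,0,0,0,0,-1],[0,0,0,0,0,0,-1]]' 40
```

```text
t: 3.2
tcp_pos: [573.3, 151.8, 113.5]
orientation: [-0.224, 0.975, 0.0, 0.0]
contact_force: [-1.1, 0.1, -0.3]
opening: -0.003
finger_force: 0.0
```

The gripper closed on nothing, so I need to look.

Run:
```python
from h import *
p,d=snap('scene','s1'); cv2.imwrite('pics/c2.png',cv2.resize(p[100:280,200:460,::-1],None,fx=3,fy=3,interpolation=cv2.INTER_CUBIC))
s=robot.observe();print(s['opening'],s['finger_force'],s['tcp_pos'])
```

```text
-0.002295477091117934 0.0 [573.21417949 151.81873155 113.36496045]
```

View pics/c2.png

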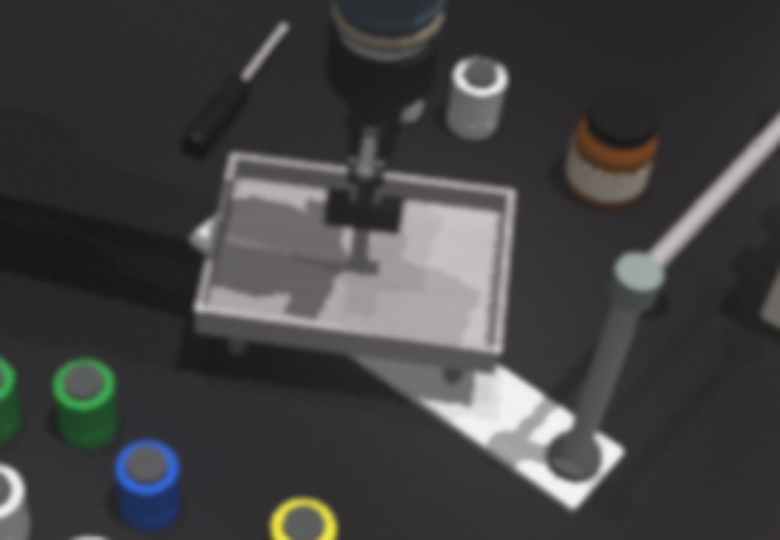

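Run:
```python
from h import *
np.set_printoptions(suppress=True,precision=1)
z=np.load('pics/s1.npz');W=cloud('scene',z['d']);c=get_calibration('scene');T=np.linalg.inv(np.array(c['pose'],float))
for P in[(573,152,113),(573,152,132),(573,152,145)]:
    q,_=cv2.projectPoints(np.array([P],float),cv2.Rodrigues(T[:3,:3])[0],T[:3,3],np.array(c['K'],float),np.array(c['dist'],float));print(P,q.ravel()-[200,100], (q.ravel()-[200,100])*3)
for u,v in[(366,150),(366,185),(340,210),(390,212),(366,215),(368,200)]: print((u,v),W[100+v//3,200+u//3])
z=np.load('pics/scene0.npz');W0=cloud('scene',z['d'])
for u,v in[(340,210),(390,212),(366,200),(366,215)]: print('0',(u,v),W0[100+v//3,200+u//3])
p,d=snap('top','t1');Wt=cloud('top',d)
m=(np.hypot(W0[...,0]-574,W0[...,1]-152)<60)&(W0[...,2]>112)&(W0[...,2]<170);q=W0[m];print('bar scene',q.min(0),q.max(0),cv2.minAreaRect(q[:,:2].astype(np.float32)))
```

```text
(573, 152, 113) [120.4  75.8] [361.3 227.5]
(573, 152, 132) [121.1  70.6] [363.2 211.8]
(573, 152, 145) [121.5  66.9] [364.4 200.8]
(366, 150) [592.6 109.  253.1]
(366, 185) [596.2 107.9 222. ]
(340, 210) [562.  133.5 144. ]
(390, 212) [595.4 152.6 149.3]
(366, 215) [579.3 144.9 141.8]
(368, 200) [582.  137.  168.6]
0 (340, 210) [559.9 137.1 139.1]
0 (390, 212) [594.5 154.4 146.9]
0 (366, 200) [575.2 149.8 151.9]
0 (366, 215) [580.1 143.4 143.8]
bar scene [545.6 128.6 113. ] [601.9 169.1 154.7] ((572.8412475585938, 149.50428771972656), (59.75341796875, 20.32975196838379), 28.49824333190918)
```

```bash
python3 -m inch '[[0,0,0,0,0,0.06,-1],[0,0,0,0,0,0,-1]]' 60
python3 - <<'E'
from h import *
s=robot.observe();print(s['opening'],s['finger_force'],s['moment'],s['contact_force'])
p,d=snap('top','t2');W=cloud('top',d);
cv2.imwrite('pics/c3.png',cv2.resize(np.hstack([np.load('pics/t1.npz')['p'][150:280,160:290],p[150:280,160:290]])[:,:,::-1],None,fx=3,fy=3,interpolation=cv2.INTER_CUBIC))
E
```

```text
t: 3.5
tcp_pos: [573.2, 151.8, 113.2]
orientation: [-0.201, 0.98, 0.0, -0.0]
contact_force: [0.2, 0.6, 0.1]
opening: -0.0
finger_force: 0.0
-0.0003358568897633239 0.0 [ 0.0215535  -0.01588069  0.03448227] [0.15781919 0.59462187 0.11268401]
```

View pics/c3.png

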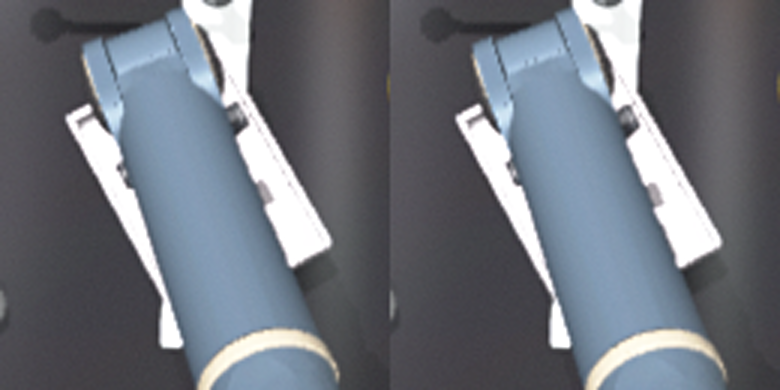

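Run:
```python
from h import *
np.set_printoptions(suppress=True,precision=0,linewidth=150)
a=np.load('pics/scene0.npz');b=np.load('pics/s1.npz');W=cloud('scene',b['d'])
ch=(abs(a['d']-b['d'])>8)
for v in range(140,185,2):
    us=[u for u in range(295,350) if ch[v,u]]
    q=W[v,us] if us else None
    print(v,us[:1],us[-1:], q[len(us)//2] if us else '', a['p'][v,321],b['p'][v,321])
```

```text
140 [305] [347] [588. 116. 274.] [51 49 51] [33 33 34]
142 [298] [332] [589. 116. 269.] [52 50 51] [48 48 49]
144 [296] [344] [590. 119. 261.] [52 50 51] [59 58 60]
146 [315] [331] [591. 115. 259.] [52 50 52] [83 81 83]
148 [312] [339] [592. 113. 256.] [53 50 53] [94 92 94]
150 [313] [348] [596. 111. 254.] [54 51 54] [101 100 102]
152 [317] [349] [584. 139. 215.] [54 52 54] [106 106 107]
154 [312] [342] [597. 103. 249.] [59 56 59] [114 113 114]
156 [315] [346] [601. 101. 248.] [126 121 123] [124 122 123]
158 [315] [347] [601.  98. 243.] [138 133 134] [94 94 95]
160 [308] [338] [601.  94. 242.] [88 84 85] [54 53 53]
162 [317] [347] [580. 139. 179.] [84 82 82] [40 39 40]
164 [317] [326] [580. 140. 171.] [66 63 65] [39 38 39]
166 [298] [335] [578. 140. 163.] [56 53 55] [39 39 40]
168 [309] [345] [579. 144. 152.] [53 51 52] [39 38 38]
170 [300] [300] [504. 171.  68.] [47 44 45] [36 35 35]
172 [] []  [45 43 44] [37 36 36]
174 [296] [340] [591. 219.  68.] [46 44 45] [37 36 37]
176 [309] [348] [601. 217.  69.] [64 61 63] [58 56 56]
178 [315] [315] [548. 171.  68.] [89 86 87] [85 82 83]
180 [334] [343] [605. 212.  62.] [95 91 92] [90 86 87]
182 [335] [335] [591. 197.  59.] [102  98  99] [94 90 90]
184 [295] [325] [543. 144.  68.] [106 102 103] [95 92 92]
```

```bash
python3 -m inch '[[0,0,-0.1,0,0,0,-1],[0,0,-0.1,0,0,0,-1],[0,0,-0.1,0,0,0,-1],[0,0,0,0,0,0,-1]]' 60
python3 - <<'E'
from h import *
np.set_printoptions(suppress=True,precision=0,linewidth=150)
p,d=snap('scene','s2');W=cloud('scene',d);a=np.load('pics/scene0.npz')
m=(np.hypot(W[...,0]-573,W[...,1]-152)<25)&(W[...,2]>152)&(W[...,2]<260)
q=W[m]; print(np.percentile(q[:,2],[0,2,5,20]),len(q)); 
cv2.imwrite('pics/c4.png',cv2.resize(p[80:230,220:420,::-1],None,fx=4,fy=4,interpolation=cv2.INTER_CUBIC))
E
```

```text
t: 3.95
tcp_pos: [575.6, 152.5, 192.0]
orientation: [-0.201, 0.98, 0.001, 0.004]
contact_force: [0.2, -0.0, -0.2]
opening: 0.0
finger_force: 0.0
[152. 152. 152. 230.] 89
```

View pics/c4.png

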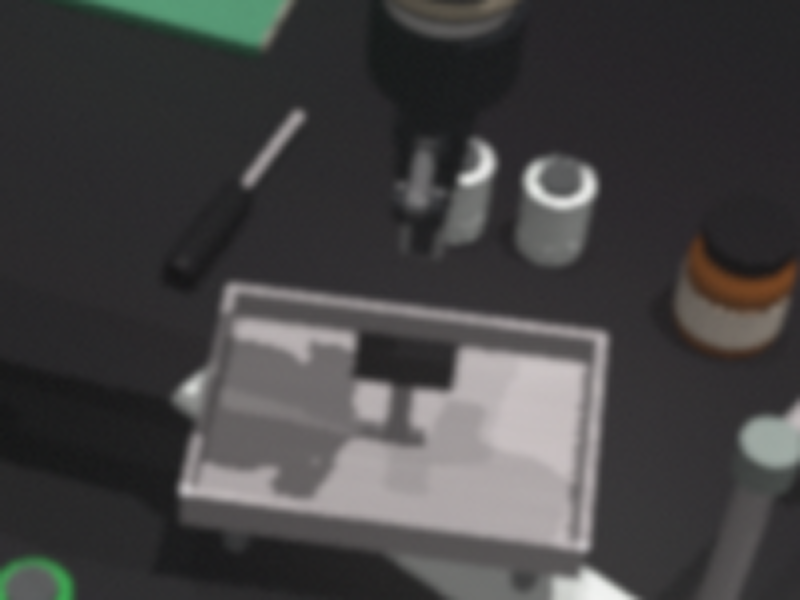

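Run:
```python
from h import *
np.set_printoptions(suppress=True,precision=0,linewidth=150)
z=np.load('pics/s2.npz');W=cloud('scene',z['d'])
for v in range(112,150,2): print(v,[tuple(W[v,u].round(0)) for u in(322,325,328)])
print(robot.observe()['joint_positions'])
for z in (192,225): print(ray('scene',326,144,z))
```

```text
112 [(np.float64(581.0), np.float64(113.0), np.float64(350.0)), (np.float64(587.0), np.float64(115.0), np.float64(352.0)), (np.float64(592.0), np.float64(117.0), np.float64(354.0))]
114 [(np.float64(582.0), np.float64(112.0), np.float64(347.0)), (np.float64(587.0), np.float64(115.0), np.float64(347.0)), (np.float64(592.0), np.float64(119.0), np.float64(347.0))]
116 [(np.float64(584.0), np.float64(110.0), np.float64(344.0)), (np.float64(587.0), np.float64(116.0), np.float64(341.0)), (np.float64(591.0), np.float64(120.0), np.float64(341.0))]
118 [(np.float64(585.0), np.float64(109.0), np.float64(340.0)), (np.float64(588.0), np.float64(116.0), np.float64(336.0)), (np.float64(595.0), np.float64(114.0), np.float64(342.0))]
120 [(np.float64(585.0), np.float64(110.0), np.float64(334.0)), (np.float64(591.0), np.float64(111.0), np.float64(336.0)), (np.float64(595.0), np.float64(114.0), np.float64(337.0))]
122 [(np.float64(578.0), np.float64(122.0), np.float64(315.0)), (np.float64(591.0), np.float64(112.0), np.float64(330.0)), (np.float64(593.0), np.float64(120.0), np.float64(325.0))]
124 [(np
[... 1702 characters left out ...]
0), np.float64(139.0), np.float64(245.0)), (np.float64(585.0), np.float64(145.0), np.float64(241.0))]
144 [(np.float64(469.0), np.float64(333.0), np.float64(-0.0)), (np.float64(577.0), np.float64(148.0), np.float64(228.0)), (np.float64(585.0), np.float64(147.0), np.float64(233.0))]
146 [(np.float64(474.0), np.float64(327.0), np.float64(-0.0)), (np.float64(480.0), np.float64(332.0), np.float64(-1.0)), (np.float64(488.0), np.float64(334.0), np.float64(3.0))]
148 [(np.float64(479.0), np.float64(318.0), np.float64(3.0)), (np.float64(485.0), np.float64(324.0), np.float64(2.0)), (np.float64(492.0), np.float64(328.0), np.float64(3.0))]
[-0.  0.  0.  2. -0.  1.  2.]
[563. 179. 192.]
[578. 152. 225.]
```

The tip is seen at z ≈ 228 while the reported TCP z is 192, so the fingers really end about 35 mm higher than reported. I'll allow for that from here on.

```bash
python3 -m inch '[[0,0,0,0,0,-0.06,1],[0,0,0,0,0,0,1],[0,0,0,0,0,0,1],[0,0,0,0,0,0,1],[0,0,0.1,0,0,0,1],[0,0,0.1,0,0,0,1],[0,0,0.1,0,0,0,1],[0,0,0.05,0,0,0,1],[0,0,0.05,0,0,0,1],[0,0,0.05,0,0,0,1],[0,0,0,0,0,0,-1],[0,0,0,0,0,0,-1],[0,0,0,0,0,0,-1],[0,0,0,0,0,0,-1],[0,0,0,0,0,0,-1],[0,0,0,0,0,0,-1],[0,0,0,0,0,0,-1]]' 40; python3 -c "
from h import *
go(569,150,76,85)"
```

```text
t: 5.7
tcp_pos: [573.8, 152.0, 76.5]
orientation: [-0.224, 0.975, 0.0, 0.001]
contact_force: [0.4, -0.6, 3.7]
opening: 0.182
finger_force: 41.7
tcp [573.8 152.   76.5] yaw 115.9->85.0 dist 5.0 | turn [0.    0.002 0.686] | shift now [0.021 0.001 0.002] | shift after turn [ 0.019 -0.01   0.002] t 5.7 F [ 0.4 -0.6  3.7] open 0.18 j7 1.70
```

```bash
python3 -m inch '[[0,0,0,0,0,0.07,-1],[0,0,0,0,0,0.07,-1],[0,0,0,0,0,0.07,-1],[0,0,0,0,0,0.07,-1],[0,0,0,0,0,0.07,-1],[0,0,0,0,0,0.07,-1],[0.002,0,0.003,0,0,0.07,-1],[0.002,0,0.004,0,0,0.07,-1],[0.003,0,0.004,0,0,0.07,-1],[0.003,0,0.004,0,0,0.06,-1],[0,0,0.004,0,0,0,-1],[0,0,0.004,0,0,0,-1],[0,0,0,0,0,0,-1]]' 40; python3 -c "
from h import *
go(569,150,70,84.6)"
```

```text
t: 7.0
tcp_pos: [569.8, 151.5, 68.9]
orientation: [0.045, 0.999, -0.0, -0.001]
contact_force: [0.5, 0.3, -9.1]
opening: 0.183
finger_force: 40.0
tcp [569.8 151.5  68.9] yaw 84.8->84.6 dist 2.0 | turn [-0.001 -0.003  0.006] | shift now [ 0.003 -0.006 -0.004] | shift after turn [ 0.003 -0.006 -0.004] t 7.0 F [ 0.5  0.3 -9.1] open 0.18 j7 1.23
```

```bash
python3 -m inch '[[0,0,0.008,0,0,0,-1],[0,0,0,0,0,0,1],[0,0,0,0,0,0,1],[0,0,0,0,0,0,1],[0,0,0,0,0,0,1],[0,0,-0.08,0,0,0,1],[0,0,-0.08,0,0,0,1],[0,0,-0.08,0,0,0,1],[0,0,-0.08,0,0,0,1],[0.058,0.11,0,0,0,0,1],[0.058,0.11,0,0,0,0,1],[0.058,0.11,0,0,0,0,1],[0.058,0.11,0,0,0,0,1],[0.058,0.11,0,0,0,0,1],[0.058,0.11,0,0,0,0,1],[0.058,0.11,0,0,0,0,1],[0.058,0.11,0,0,0,0,1],[0,0,0,0,0,0,1]]' 40
python3 - <<'E'
from h import *
np.set_printoptions(suppress=True,precision=1)
p,d=snap('top','t3');W=cloud('top',d);ps,ds=snap('scene','s3')
m=(np.hypot(W[...,0]-570,W[...,1]-151)<150)&(W[...,2]>66)&(W[...,2]<100);print('rim',cv2.minAreaRect(W[m][:,:2].astype(np.float32)),np.median(W[m],0))
m=(np.hypot(W[...,0]-570,W[...,1]-151)<50)&(W[...,2]>115)&(W[...,2]<160);print('bar',cv2.minAreaRect(W[m][:,:2].astype(np.float32)),W[m].mean(0))
m=(abs(W[...,0]-570)<90)&(abs(W[...,1]-151)<60)&(W[...,2]>40)&(W[...,2]<72);q=W[m];A=np.c_[q[:,0]-570,q[:,1]-151,np.ones(len(q))];print('floor',np.linalg.lstsq(A,q[:,2],rcond=None)[0]*[1000,1000,1])
for c in[(661.5,-174),(565,-183),(470,-177),(541,404.6),(474,381.4)]:
    m=(np.hypot(W[...,0]-c[0],W[...,1]-c[1])<45)&(W[...,2]>52)&(W[...,2]<75);q=W[m]
    if len(q)>20: print(cv2.minEnclosingCircle(q[:,:2].astype(np.float32)))
cv2.imwrite('pics/c5.png',cv2.resize(ps[100:280,170:430,::-1],None,fx=3,fy=3,interpolation=cv2.INTER_CUBIC))
go(474,381.4,-7)
E
```

```text
t: 8.8
tcp_pos: [471.9, 387.2, 148.3]
orientation: [0.041, 0.999, 0.002, -0.001]
contact_force: [-1.0, 0.3, -0.0]
opening: 0.998
finger_force: 0.0
rim ((571.9652709960938, 152.27108764648438), (165.868408203125, 237.0213165283203), 84.99616241455078) [579.4 162.   78.3]
bar ((570.7242431640625, 151.93756103515625), (16.37232208251953, 58.85771942138672), 84.68822479248047) [568.7 151.6 136.7]
floor [ 1.2  0.1 55.4]
((661.4224853515625, -174.67864990234375), 23.50098419189453)
((566.5340576171875, -182.93246459960938), 23.26334571838379)
((470.22161865234375, -177.4246826171875), 23.2547550201416)
((540.7650756835938, 405.23492431640625), 24.24422264099121)
((475.6054992675781, 380.4912109375), 22.758726119995117)
tcp [474.8 381.9 148.2] yaw 84.9->84.9 dist 155.0 | turn [ 0.  0. -0.] | shift now [ 0.  -0.   0.6] | shift after turn [ 0.  -0.   0.6] t 8.9 F [ 0.7 -0.5 -0.8] open 1.00 j7 0.77
```

View pics/c5.png

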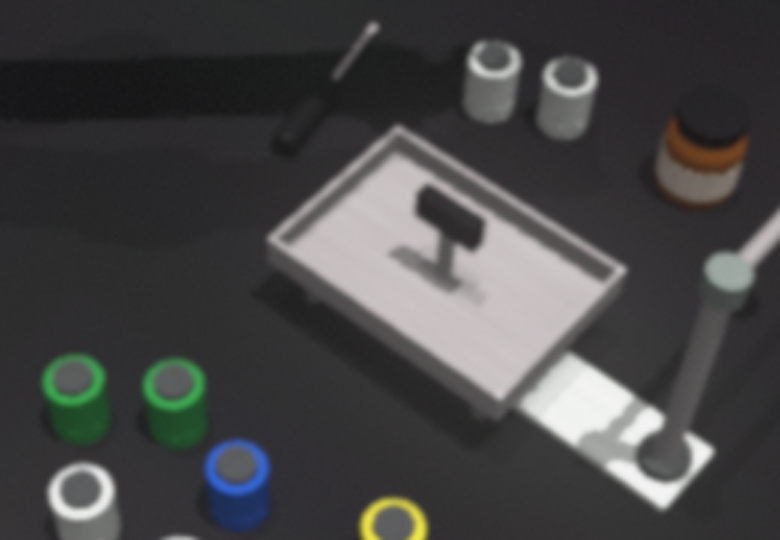

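The stand is now level and firm (floor z 55, yaw −5.2°, centre (571,152)). The can at crop (493,80) is below the gripper, so I pick it.

```bash
python3 -m inch '[[0,0,0.1,0,0,0,1],[0,0,0.1,0,0,0,1],[0,0,0.1,0,0,0,1],[0,0,0.1,0,0,0,1],[0,0,0.1,0,0,0,1],[0,0,0.06,0,0,0,1],[0,0,0.06,0,0,0,1],[0,0,0,0,0,0,-1],[0,0,0,0,0,0,-1],[0,0,0,0,0,0,-1],[0,0,0,0,0,0,-1],[0,0,0,0,0,0,-1],[0,0,0,0,0,0,-1]]' 30; python3 -c "
from h import *
go(474,381.4,-7)"
```

```text
t: 10.2
tcp_pos: [476.1, 381.9, -5.7]
orientation: [0.045, 0.999, 0.001, 0.001]
contact_force: [-0.4, -0.5, 6.2]
opening: 0.529
finger_force: 31.6
tcp [476.1 381.9  -5.7] yaw 84.8->84.8 dist 2.0 | turn [ 0.002  0.002 -0.   ] | shift now [ 0.008 -0.003  0.005] | shift after turn [ 0.008 -0.003  0.005] t 10.2 F [-0.4 -0.5  6.2] open 0.53 j7 0.79
```

```bash
python3 -m inch '[[0,0,-0.1,0,0,0,-1],[0,0,-0.1,0,0,0,-1],[0,0,-0.1,0,0,0,-1],[0,0,-0.1,0,0,0,-1],[0,0,-0.1,0,0,0,-1],[0,0,0,0,0,0.167,-1],[0,0,0,0,0,0.167,-1],[0,0,0,0,0,0.167,-1],[0,0,0,0,0,0.167,-1],[0,0,0,0,0,0.167,-1],[0,0,0,0,0,0.167,-1],[0,0,0,0,0,0.167,-1],[0,0,0,0,0,0.167,-1],[0,0,0,0,0,0.167,-1],[0,0,0,0,0,0.167,-1],[0,0,0,0,0,0.167,-1],[0,0,0,0,0,0.167,-1]]'; python3 -c "
from h import *
go(646.8,190.3,120,-5.2)"
```

```text
t: 11.9
tcp_pos: [474.2, 381.1, 117.3]
orientation: [0.741, 0.671, -0.001, -0.0]
contact_force: [0.6, 0.2, -1.8]
opening: 0.526
finger_force: 31.6
tcp [474.2 381.1 117.3] yaw -5.7->-5.2 dist 257.0 | turn [-0.002  0.001 -0.01 ] | shift now [-0.691  0.762 -0.011] | shift after turn [-0.698  0.757 -0.011] t 11.9 F [ 0.6  0.2 -1.8] open 0.53 j7 -0.62
```

```bash
python3 -m inch '[[-0.086,0.095,0,0,0,-0.01,-1],[-0.087,0.095,0,0,0,0,-1],[-0.087,0.095,0,0,0,0,-1],[-0.087,0.095,0,0,0,0,-1],[-0.087,0.095,0,0,0,0,-1],[-0.087,0.095,0,0,0,0,-1],[-0.087,0.095,0,0,0,0,-1],[-0.087,0.095,0,0,0,0,-1],[0,0,0,0,0,0,-1],[0,0,0.06,0,0,0,-1],[0,0,0.06,0,0,0,-1],[0,0,0.06,0,0,0,-1],[0,0,0.04,0,0,0,-1],[0,0,0.03,0,0,0,-1],[0,0,0,0,0,0,-1]]'; python3 -c "
from h import *
go(646.8,190.3,50,-5.2)"
```

```text
t: 13.4
tcp_pos: [648.2, 191.9, 53.8]
orientation: [0.737, 0.676, -0.001, -0.001]
contact_force: [-0.1, 0.7, -3.1]
opening: 0.529
finger_force: 31.7
tcp [648.2 191.9  53.8] yaw -4.9->-5.2 dist 4.0 | turn [-0.003  0.001  0.007] | shift now [-0.007 -0.005  0.015] | shift after turn [-0.007 -0.005  0.015] t 13.4 F [-0.1  0.7 -3.1] open 0.53 j7 -0.16
```

```bash
python3 -m inch '[[0,0,0.008,0,0,0,-1],[0,0,0.008,0,0,0,-1],[0,0,0,0,0,0,0.3],[0,0,0,0,0,0,0.3],[0,0,0,0,0,0,0.3],[0,0,-0.07,0,0,0,0.3],[0,0,-0.07,0,0,0,0.3],[0,0,-0.07,0,0,0,0.3],[0,0,-0.07,0,0,0,0.3],[0.101,-0.063,0,0,0,0,1],[0.101,-0.063,0,0,0,0,1],[0.101,-0.063,0,0,0,0,1],[0.101,-0.063,0,0,0,0,1],[0.101,-0.063,0,0,0,0,1],[0.101,-0.063,0,0,0,0,1],[0.101,-0.063,0,0,0,0,1],[0.101,-0.063,0,0,0,0,1],[0,0,0,0,0,0,1]]'
cat >> h.py <<'E'
def cans(f):
    p,d=snap('top',f);W=cloud('top',d);hsv=cv2.cvtColor(p,cv2.COLOR_RGB2HSV)
    # blobs with tops at can height, on bench and on tray
    for nm,lo,hi in(('bench',50,72),('tray',104,130)):
        m=((W[...,2]>lo)&(W[...,2]<hi)&(W[...,0]>380)&(W[...,0]<760)&(W[...,1]>-230)&(W[...,1]<470)).astype(np.uint8)
        if nm=='bench': m&=~((abs(W[...,0]-571)<135)&(abs(W[...,1]-152)<100)).astype(np.uint8)
        n,l,st,_=cv2.connectedComponentsWithStats(m)
        for i in range(1,n):
            if 60<st[i,4]<600:
                q=W[l==i];(cx,cy),r=cv2.minEnclosingCircle(q[:,:2].astype(np.float32))
                a=np.radians(-5.2);dx,dy=cx-571,cy-152
                print(nm,'(%.0f,%.0f) r%.0f n%d z%.0f sat %d'%(cx,cy,r,st[i,4],np.percentile(q[:,2],75),np.percentile(hsv[...,1][l==i],75)),'stand (%.0f,%.0f)'%(dx*np.cos(a)+dy*np.sin(a),-dx*np.sin(a)+dy*np.cos(a)) if nm=='tray' else '')
    return p
E
python3 -c "
from h import *
p=cans('t4');cv2.imwrite('pics/c6.png',cv2.resize(p[100:300,100:360,::-1],None,fx=3,fy=3,interpolation=cv2.INTER_CUBIC))
go(540.8,405,-7)"
```

```text
t: 15.2
tcp_pos: [537.9, 410.2, 122.6]
orientation: [0.734, 0.679, 0.001, -0.002]
contact_force: [-0.2, 0.6, 0.5]
opening: 1.0
finger_force: 0.0
bench (671,-65) r24 n179 z64 sat 255 
bench (661,-175) r23 n182 z64 sat 12 
bench (671,409) r33 n107 z65 sat 155 
bench (567,-182) r24 n188 z64 sat 12 
bench (549,-93) r23 n188 z63 sat 165 
bench (541,404) r23 n182 z64 sat 14 
bench (470,-177) r23 n190 z63 sat 12 
bench (465,-64) r23 n187 z64 sat 155 
bench (400,-106) r23 n193 z63 sat 156 
tray (651,195) r24 n202 z120 sat 11 stand (76,50)
tcp [539.7 407.  122.7] yaw -4.6->-4.6 dist 130.0 | turn [ 0.    -0.003  0.   ] | shift now [-0.009  0.005  0.519] | shift after turn [-0.008  0.005  0.519] t 15.2 F [ 0.  -0.  -0.2] open 1.00 j7 -0.56
```

View pics/c6.png

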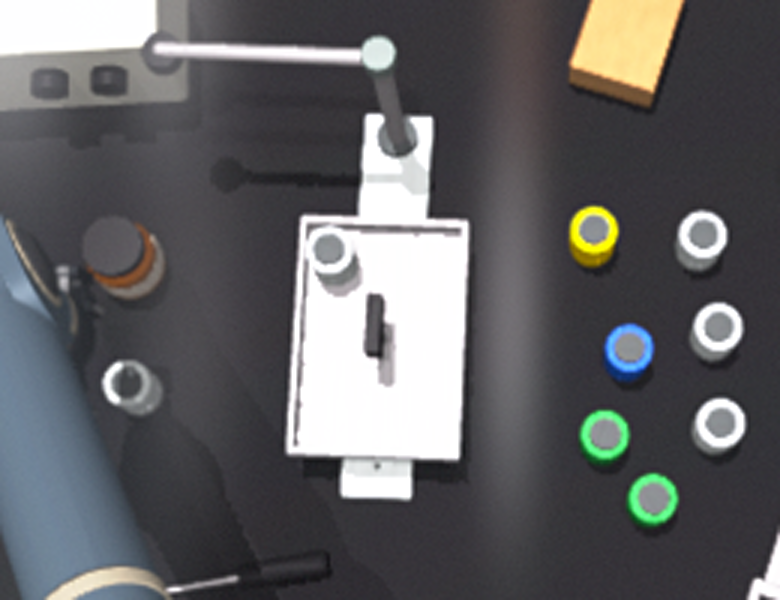

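Can 1 stands on the tray (crop (331,250), stand coordinates (76,50)). I pick the second one at crop (131,385).

```bash
python3 -m inch '[[-0.008,0.005,0.1,0,0,0,1],[0,0,0.1,0,0,0,1],[0,0,0.1,0,0,0,1],[0,0,0.1,0,0,0,1],[0,0,0.07,0,0,0,1],[0,0,0.05,0,0,0,1],[0,0,0,0,0,0,-1],[0,0,0,0,0,0,-1],[0,0,0,0,0,0,-1],[0,0,0,0,0,0,-1],[0,0,0,0,0,0,-1],[0,0,-0.1,0,0,0,-1],[0,0,-0.1,0,0,0,-1],[0,0,-0.1,0,0,0,-1],[0,0,-0.1,0,0,0,-1],[0,0,-0.1,0,0,0,-1],[0,0,0,0,0,0,-1]]'; python3 -c "
from h import *
go(503.4,201.3,120,-5.2)"
```

```text
t: 16.95
tcp_pos: [544.4, 402.8, 119.9]
orientation: [0.737, 0.676, 0.004, 0.0]
contact_force: [1.0, 0.5, -2.6]
opening: 0.527
finger_force: 32.1
tcp [544.4 402.8 119.9] yaw -4.9->-5.2 dist 206.0 | turn [ 0.007 -0.006  0.006] | shift now [-0.817 -0.094 -0.005] | shift after turn [-0.818 -0.09  -0.001] t 16.9 F [ 1.   0.5 -2.6] open 0.53 j7 -0.55
```

```bash
python3 -m inch '[[-0.102,-0.012,0,0,0,0,-1],[-0.102,-0.012,0,0,0,0,-1],[-0.102,-0.012,0,0,0,0,-1],[-0.102,-0.012,0,0,0,0,-1],[-0.102,-0.012,0,0,0,0,-1],[-0.102,-0.012,0,0,0,0,-1],[-0.102,-0.012,0,0,0,0,-1],[-0.102,-0.011,0,0,0,0,-1],[0,0,0,0,0,0,-1],[0,0,0.07,0,0,0,-1],[0,0,0.07,0,0,0,-1],[0,0,0.06,0,0,0,-1],[0,0,0.04,0,0,0,-1],[0,0,0.024,0,0,0,-1],[0,0,0.01,0,0,0,-1],[0,0,0.004,0,0,0,-1]]'; python3 -c "
from h import *
go(503.4,201.3,50,-5.2)"
```

```text
t: 18.55
tcp_pos: [500.2, 200.7, 48.4]
orientation: [0.737, 0.676, -0.001, -0.001]
contact_force: [-7.6, -1.1, 18.4]
opening: 0.529
finger_force: 33.7
tcp [500.2 200.7  48.4] yaw -4.9->-5.2 dist 4.0 | turn [-0.004 -0.001  0.006] | shift now [ 0.003  0.013 -0.007] | shift after turn [ 0.003  0.013 -0.007] t 18.6 F [-7.6 -1.1 18.4] open 0.53 j7 -0.26
```

```bash
python3 -m inch '[[0,0.006,-0.006,0,0,0,-1],[0,0,0,0,0,0,0.3],[0,0,0,0,0,0,0.3],[0,0,0,0,0,0,0.3],[0,0,-0.09,0,0,0,0.3],[0,0,-0.09,0,0,0,0.3],[0,0,-0.09,0,0,0,0.3],[0,0,-0.09,0,0,0,0.3],[-0.152,0,0,0,0,0,1],[-0.152,0,0,0,0,0,1],[-0.152,0,0,0,0,0,1],[-0.152,0,0,0,0,0,1],[-0.152,0,0,0,0,0,1],[-0.152,0,0,0,0,0,1],[-0.152,0,0,0,0,0,1],[-0.152,0,0,0,0,0,1],[-0.152,0,0,0,0,0,1],[-0.15,0,0,0,0,0,1],[0,0,0,0,0,0,1]]'; python3 -c "
from h import *
p=cans('t5')
go(470,-177,-6,-5.2)"
```

```text
t: 20.45
tcp_pos: [468.9, -183.8, 139.1]
orientation: [0.74, 0.673, -0.001, 0.002]
contact_force: [0.2, 0.0, 0.4]
opening: 1.003
finger_force: 0.0
bench (671,-67) r25 n182 z64 sat 255 
bench (661,-174) r24 n181 z64 sat 12 
bench (670,408) r33 n109 z66 sat 171 
bench (566,-182) r23 n141 z64 sat 12 
bench (550,-93) r23 n184 z63 sat 162 
bench (465,-63) r23 n188 z64 sat 154 
bench (400,-107) r23 n147 z64 sat 160 
tray (651,194) r23 n198 z119 sat 12 stand (76,49)
tray (504,201) r23 n209 z119 sat 12 stand (-71,43)
tcp [ 469.3 -180.6  138.6] yaw -5.3->-5.2 dist 145.0 | turn [ 0.001  0.001 -0.001] | shift now [0.015 0.001 0.579] | shift after turn [0.014 0.001 0.579] t 20.5 F [-0.6  0.5 -0.7] open 1.00 j7 0.43
```

```bash
python3 -m inch '[[0.006,0,0.1,0,0,0,1],[0,0,0.1,0,0,0,1],[0,0,0.1,0,0,0,1],[0,0,0.1,0,0,0,1],[0,0,0.1,0,0,0,1],[0,0,0.05,0,0,0,1],[0,0,0.027,0,0,0,1],[0,0,0,0,0,0,-1],[0,0,0,0,0,0,-1],[0,0,0,0,0,0,-1],[0,0,0,0,0,0,-1],[0,0,0,0,0,0,-1],[0,0,-0.1,0,0,0,-1],[0,0,-0.1,0,0,0,-1],[0,0,-0.1,0,0,0,-1],[0,0,-0.1,0,0,0,-1],[0,0,-0.1,0,0,0,-1],[0,0,0,0,0,0,-1]]'; python3 -c "
from h import *
go(496.2,110,120,-5.2)"
```

```text
t: 22.3
tcp_pos: [472.2, -177.1, 121.9]
orientation: [0.737, 0.676, 0.002, 0.003]
contact_force: [0.8, 0.8, -2.8]
opening: 0.526
finger_force: 32.8
tcp [ 472.2 -177.1  121.9] yaw -4.9->-5.2 dist 288.0 | turn [0.009 0.    0.006] | shift now [ 1.152 -0.003  0.007] | shift after turn [ 1.152 -0.009  0.008] t 22.3 F [ 0.8  0.8 -2.8] open 0.53 j7 0.46
```

```bash
python3 -m inch '[[0.128,0,0,0,0,0.006,-1],[0.128,0,0,0,0,0,-1],[0.128,0,0,0,0,0,-1],[0.128,0,0,0,0,0,-1],[0.128,0,0,0,0,0,-1],[0.128,0,0,0,0,0,-1],[0.128,0,0,0,0,0,-1],[0.128,0,0,0,0,0,-1],[0.128,0,0,0,0,0,-1],[0,0,0,0,0,0,-1],[0,0,0.07,0,0,0,-1],[0,0,0.07,0,0,0,-1],[0,0,0.06,0,0,0,-1],[0,0,0.04,0,0,0,-1],[0,0,0.024,0,0,0,-1],[0,0,0.01,0,0,0,-1],[0,0,0,0,0,0,-1]]'; python3 -c "
from h import *
go(496.2,112,51,-5.2)"
```

```text
t: 24.0
tcp_pos: [495.8, 110.2, 51.1]
orientation: [0.739, 0.674, -0.0, -0.0]
contact_force: [-0.3, -0.8, -2.6]
opening: 0.528
finger_force: 32.8
tcp [495.8 110.2  51.1] yaw -5.2->-5.2 dist 2.0 | turn [-0.001 -0.    -0.001] | shift now [0.008 0.001 0.   ] | shift after turn [0.008 0.001 0.   ] t 24.0 F [-0.3 -0.8 -2.6] open 0.53 j7 -0.08
```

```bash
python3 -m inch '[[0,0,0.005,0,0,0,-1],[0,0,0,0,0,0,0.3],[0,0,0,0,0,0,0.3],[0,0,0,0,0,0,0.3],[0,0,-0.09,0,0,0,0.3],[0,0,-0.09,0,0,0,0.3],[0,0,-0.09,0,0,0,0.3],[0,0,0,0,0,0,0.3],[-0.107,0.076,0,0,0,0,1],[-0.107,0.076,0,0,0,0,1],[-0.107,0.076,0,0,0,0,1],[-0.107,0.076,0,0,0,0,1],[-0.107,0.076,0,0,0,0,1],[-0.107,0.076,0,0,0,0,1],[-0.107,0.076,0,0,0,0,1],[-0.107,0.076,0,0,0,0,1],[-0.107,0.075,0,0,0,0,1],[-0.107,0.075,0,0,0,0,1],[0,0,0,0,0,0,1],[0,0,0,0,0,0,1]]'; python3 -c "
from h import *
p=cans('t6')
go(661,-174,-6,-5.2)"
```

```text
t: 26.0
tcp_pos: [659.8, -173.4, 115.5]
orientation: [0.739, 0.674, -0.001, -0.001]
contact_force: [-0.5, 0.5, 0.1]
opening: 0.998
finger_force: 0.0
bench (672,-65) r24 n183 z64 sat 255 
bench (671,409) r33 n105 z65 sat 168 
bench (563,-186) r23 n106 z63 sat 12 
bench (400,-106) r23 n194 z63 sat 182 
tray (651,194) r23 n201 z119 sat 12 stand (76,49)
tray (504,201) r23 n208 z119 sat 12 stand (-71,43)
tray (497,108) r23 n209 z119 sat 12 stand (-70,-50)
tcp [ 659.8 -172.   115.7] yaw -5.2->-5.2 dist 122.0 | turn [-0.003 -0.001  0.001] | shift now [-0.008  0.006  0.487] | shift after turn [-0.008  0.005  0.487] t 26.1 F [ 0.5  0.  -0.4] open 1.00 j7 0.41
```

```bash
python3 -m inch '[[-0.008,0.005,0.1,0,0,0,1],[0,0,0.1,0,0,0,1],[0,0,0.1,0,0,0,1],[0,0,0.1,0,0,0,1],[0,0,0.06,0,0,0,1],[0,0,0.025,0,0,0,1],[0,0,0,0,0,0,1],[0,0,0,0,0,0,-1],[0,0,0,0,0,0,-1],[0,0,0,0,0,0,-1],[0,0,0,0,0,0,-1],[0,0,0,0,0,0,-1],[0,0,-0.1,0,0,0,-1],[0,0,-0.1,0,0,0,-1],[0,0,-0.1,0,0,0,-1],[0,0,-0.1,0,0,0,-1],[0,0,-0.1,0,0,0,-1],[0,0,0,0,0,0,-1],[0,0,0,0,0,0,-1]]'; python3 -c "
from h import *
go(637.6,103,120,-5.2)"
```

```text
t: 27.95
tcp_pos: [661.2, -174.8, 120.2]
orientation: [0.738, 0.674, 0.0, -0.0]
contact_force: [-0.4, 0.2, -2.2]
opening: 0.528
finger_force: 31.9
tcp [ 661.2 -174.8  120.2] yaw -5.2->-5.2 dist 279.0 | turn [-0.    -0.001  0.   ] | shift now [ 1.098e+00 -1.950e-01  1.000e-03] | shift after turn [ 1.098e+00 -1.950e-01  1.000e-03] t 27.9 F [-0.4  0.2 -2.2] open 0.53 j7 0.41
```

```bash
python3 -m inch '[[0.122,-0.022,0,0,0,0,-1],[0.122,-0.022,0,0,0,0,-1],[0.122,-0.022,0,0,0,0,-1],[0.122,-0.022,0,0,0,0,-1],[0.122,-0.022,0,0,0,0,-1],[0.122,-0.022,0,0,0,0,-1],[0.122,-0.022,0,0,0,0,-1],[0.122,-0.021,0,0,0,0,-1],[0.122,-0.02,0,0,0,0,-1],[0,0,0,0,0,0,-1],[0,0,0.07,0,0,0,-1],[0,0,0.07,0,0,0,-1],[0,0,0.06,0,0,0,-1],[0,0,0.04,0,0,0,-1],[0,0,0.024,0,0,0,-1],[0,0,0.01,0,0,0,-1],[0,0,0,0,0,0,-1]]'; python3 -c "
from h import *
go(637.6,103,50,-5.2)"
```

```text
t: 29.65
tcp_pos: [638.2, 102.4, 52.7]
orientation: [0.739, 0.674, 0.0, 0.0]
contact_force: [0.7, -0.5, -1.5]
opening: 0.523
finger_force: 32.0
tcp [638.2 102.4  52.7] yaw -5.2->-5.2 dist 3.0 | turn [ 0.001 -0.    -0.   ] | shift now [ 0.002 -0.003  0.011] | shift after turn [ 0.002 -0.003  0.011] t 29.6 F [ 0.7 -0.5 -1.5] open 0.52 j7 0.02
```

```bash
python3 -m inch '[[0,0,0.006,0,0,0,-1],[0,0,0.004,0,0,0,-1],[0,0,0,0,0,0,0.3],[0,0,0,0,0,0,0.3],[0,0,0,0,0,0,0.3],[0,0,-0.09,0,0,0,0.3],[0,0,-0.09,0,0,0,0.3],[0,0,-0.09,0,0,0,0.3],[0,0,0,0,0,0,0.3],[-0.116,-0.019,0,0,0,0,1],[-0.116,-0.019,0,0,0,0,1],[-0.116,-0.019,0,0,0,0,1],[-0.116,-0.019,0,0,0,0,1],[-0.116,-0.019,0,0,0,0,1],[-0.116,-0.019,0,0,0,0,1],[0,0,0,0,0,0,1],[0,0,0,0,0,0,1]]'; python3 -c "
from h import *
p=cans('t7')
go(566.5,-182.5,-6,-5.2)"
```

```text
t: 31.35
tcp_pos: [593.2, -68.5, 116.5]
orientation: [0.739, 0.674, -0.0, -0.0]
contact_force: [0.7, 1.3, 0.4]
opening: 0.998
finger_force: 0.0
bench (671,409) r33 n103 z66 sat 170 
bench (566,-182) r23 n187 z63 sat 11 
bench (400,-106) r23 n192 z64 sat 168 
tray (651,193) r24 n202 z119 sat 12 stand (76,48)
tray (639,103) r23 n197 z120 sat 11 stand (72,-43)
tray (504,201) r23 n209 z120 sat 12 stand (-71,42)
tray (496,109) r23 n206 z120 sat 12 stand (-70,-50)
tcp [593.6 -67.1 116.5] yaw -5.2->-5.2 dist 170.0 | turn [-0.001 -0.001  0.001] | shift now [-0.47  -0.066  0.49 ] | shift after turn [-0.469 -0.066  0.49 ] t 31.4 F [-0.2 -0.4  0.1] open 1.00 j7 0.25
```

```bash
python3 -m inch '[[-0.117,-0.016,0,0,0,0,1],[-0.117,-0.016,0,0,0,0,1],[-0.117,-0.016,0,0,0,0,1],[-0.117,-0.016,0,0,0,0,1],[0,0,0,0,0,0,1],[0,0,0.1,0,0,0,1],[0,0,0.1,0,0,0,1],[0,0,0.1,0,0,0,1],[0,0,0.1,0,0,0,1],[0,0,0.06,0,0,0,1],[0,0,0.025,0,0,0,1],[0,0,0,0,0,0,1],[0,0,0,0,0,0,-1],[0,0,0,0,0,0,-1],[0,0,0,0,0,0,-1],[0,0,0,0,0,0,-1],[0,0,0,0,0,0,-1]]'; python3 -m inch '[[0,0,-0.1,0,0,0,-1],[0,0,-0.1,0,0,0,-1],[0,0,-0.1,0,0,0,-1],[0,0,-0.1,0,0,0,-1],[0,0,-0.1,0,0,0,-1],[0,0,-0.08,0,0,0,-1],[0,0,0,0,0,0,-1],[0,0,0,0,0,0,-1]]'; python3 -c "
from h import *
go(567.8,106.1,141,-5.2)"
```

```text
t: 33.1
tcp_pos: [567.5, -183.2, -3.0]
orientation: [0.738, 0.674, 0.0, 0.0]
contact_force: [-1.9, 0.5, 5.8]
opening: 0.526
finger_force: 30.4
t: 33.9
tcp_pos: [566.8, -182.7, 140.4]
orientation: [0.738, 0.674, 0.0, -0.0]
contact_force: [-1.3, 0.2, -3.1]
opening: 0.525
finger_force: 32.0
tcp [ 566.8 -182.7  140.4] yaw -5.2->-5.2 dist 289.0 | turn [-0.001 -0.001  0.   ] | shift now [ 1.151 -0.1   -0.002] | shift after turn [ 1.151 -0.101 -0.003] t 33.9 F [-1.3  0.2 -3.1] open 0.53 j7 0.44
```

```bash
python3 -m inch '[[0.12,-0.01,0,0,0,0,-1],[0.12,-0.01,0,0,0,0,-1],[0.12,-0.01,0,0,0,0,-1],[0.12,-0.01,0,0,0,0,-1],[0.12,-0.01,0,0,0,0,-1],[0.12,-0.01,0,0,0,0,-1],[0.12,-0.01,0,0,0,0,-1],[0.12,-0.01,0,0,0,0,-1],[0.12,-0.01,0,0,0,0,-1],[0.071,-0.01,0,0,0,0,-1],[0,0,0,0,0,0,-1],[0,0,0,0,0,0,-1]]';  python3 -c "
from h import *
go(567.8,106.1,52,-5.2)"
```

```text
t: 35.1
tcp_pos: [567.3, 105.1, 139.5]
orientation: [0.738, 0.674, -0.001, -0.0]
contact_force: [-0.7, -0.8, -1.8]
opening: 0.526
finger_force: 31.9
tcp [567.3 105.1 139.5] yaw -5.2->-5.2 dist 88.0 | turn [-0.003  0.002  0.001] | shift now [0.005 0.002 0.35 ] | shift after turn [0.004 0.002 0.35 ] t 35.1 F [-0.7 -0.8 -1.8] open 0.53 j7 -0.09
```

```bash
python3 -m inch '[[0.004,0.002,0.07,0,0,0,-1],[0,0,0.07,0,0,0,-1],[0,0,0.07,0,0,0,-1],[0,0,0.06,0,0,0,-1],[0,0,0.04,0,0,0,-1],[0,0,0.03,0,0,0,-1],[0,0,0.008,0,0,0,-1],[0,0,0,0,0,0,-1]]';  python3 -c "
from h import *
go(567.8,106.1,50,-5.2)"
```

```text
t: 35.9
tcp_pos: [569.1, 106.6, 54.0]
orientation: [0.738, 0.674, 0.0, 0.0]
contact_force: [-0.6, -0.6, -1.4]
opening: 0.527
finger_force: 32.0
tcp [569.1 106.6  54. ] yaw -5.2->-5.2 dist 4.0 | turn [ 0. -0. -0.] | shift now [-0.002 -0.005  0.016] | shift after turn [-0.002 -0.005  0.016] t 35.9 F [-0.6 -0.6 -1.4] open 0.53 j7 -0.02
```

```bash
python3 -m inch '[[0,0,0.007,0,0,0,-1],[0,0,0.005,0,0,0,-1],[0,0,0,0,0,0,0.3],[0,0,0,0,0,0,0.3],[0,0,0,0,0,0,0.3],[0,0,-0.09,0,0,0,0.3],[0,0,-0.09,0,0,0,0.3],[0,0,-0.09,0,0,0,0.3],[0,0,-0.09,0,0,0,0.3],[-0.144,-0.015,0,0,0,0,-1],[-0.144,-0.015,0,0,0,0,-1],[-0.144,-0.015,0,0,0,0,-1],[-0.144,-0.015,0,0,0,0,-1],[-0.144,-0.015,0,0,0,0,-1],[-0.144,-0.015,0,0,0,0,-1],[-0.144,-0.015,0,0,0,0,-1],[-0.144,-0.015,0,0,0,0,-1],[-0.144,-0.015,0,0,0,0,-1],[0,0,0,0,0,0,-1]]'
python3 - <<'E'
from h import *
np.set_printoptions(suppress=True,precision=1)
p=cans('t8');W=cloud('top',np.load('pics/t8.npz')['d'])
m=((p.max(2)<80)&(W[...,2]>40)&(W[...,2]<75)&(abs(W[...,0]-510)<60)&(abs(W[...,1]+348)<45))
q=W[m].astype(np.float32);print('pad',cv2.minAreaRect(q[:,:2]),np.median(q,0),len(q))
cv2.imwrite('pics/c7.png',cv2.resize(p[100:300,170:430,::-1],None,fx=3,fy=3,interpolation=cv2.INTER_CUBIC))
go(505,-348,60)
E
```

```text
t: 37.8
tcp_pos: [504.0, -219.1, 141.6]
orientation: [0.741, 0.671, -0.001, 0.001]
contact_force: [0.1, 0.2, -0.3]
opening: 0.001
finger_force: 0.0
bench (671,-65) r24 n187 z63 sat 255 
bench (671,409) r33 n106 z66 sat 167 
bench (549,-92) r23 n187 z64 sat 155 
bench (465,-63) r23 n188 z64 sat 148 
bench (401,-104) r22 n109 z63 sat 160 
tray (651,193) r24 n201 z119 sat 11 stand (76,48)
tray (639,103) r23 n200 z119 sat 11 stand (72,-43)
tray (570,107) r23 n202 z119 sat 11 stand (3,-45)
tray (505,201) r23 n207 z119 sat 12 stand (-70,43)
tray (497,109) r23 n207 z119 sat 12 stand (-70,-50)Traceback (most recent call last):
  File "<stdin>", line 5, in <module>
cv2.error: OpenCV(4.12.0) /io/opencv/modules/imgproc/src/convhull.cpp:143: error: (-215:Assertion failed) total >= 0 && (depth == CV_32F || depth == CV_32S) in function 'convexHull'
```

Run:
```python
from h import *
np.set_printoptions(suppress=True,precision=1)
z=np.load('pics/top0.npz');p=z['p'];W=cloud('top',z['d'])
m=((p.max(2)<90)&(W[...,2]>40)&(W[...,2]<80)&(abs(W[...,0]-510)<60)&(abs(W[...,1]+348)<45))
q=W[m].astype(np.float32);print(len(q),p[226,397],q.mean(0))
if len(q):print('pad',cv2.minAreaRect(q[:,:2]))
m=(W[...,2]>28)&(W[...,2]<80)&(abs(W[...,0]-540)<90)&(abs(W[...,1]+345)<50)&(p.min(2)>150); q=W[m].astype(np.float32);print('plate',cv2.minAreaRect(q[:,:2]),len(q))
go(505,-348,60)
```

```text
223 [51 49 48] [ 509.4 -349.1   61.1]Traceback (most recent call last):
  File "<stdin>", line 6, in <module>
cv2.error: OpenCV(4.12.0) /io/opencv/modules/imgproc/src/convhull.cpp:143: error: (-215:Assertion failed) total >= 0 && (depth == CV_32F || depth == CV_32S) in function 'convexHull'
```

```bash
python3 -m inch '[[-0.103,0.012,0,0,0,0,-1],[-0.103,0.012,0,0,0,0,-1],[-0.103,0.012,0,0,0,0,-1],[-0.103,0.013,0,0,0,0,-1],[-0.103,0.013,0,0,0,0,-1],[0,0,0,0,0,0,-1],[0,0,0.1,0,0,0,-1],[0,0,0.1,0,0,0,-1],[0,0,0.1,0,0,0,-1],[0,0,0.05,0,0,0,-1],[0,0,0,0,0,0,-1]]';  python3 - <<'E'
from h import *
go(507,-348,30)
p,d=snap('scene','s4');cv2.imwrite('pics/c8.png',cv2.resize(p[190:420,60:320,::-1],None,fx=2.6,fy=2.6,interpolation=cv2.INTER_CUBIC))
E
```

```text
t: 38.95
tcp_pos: [509.3, -340.2, 51.6]
orientation: [0.738, 0.675, -0.0, -0.002]
contact_force: [0.9, 0.8, 0.5]
opening: -0.001
finger_force: 0.0
tcp [ 509.3 -340.2   51.6] yaw -5.1->-5.1 dist 23.0 | turn [-0.004 -0.003 -0.   ] | shift now [-0.032 -0.006  0.086] | shift after turn [-0.032 -0.006  0.086] t 39.0 F [0.9 0.8 0.5] open -0.00 j7 0.81
```

View pics/c8.png

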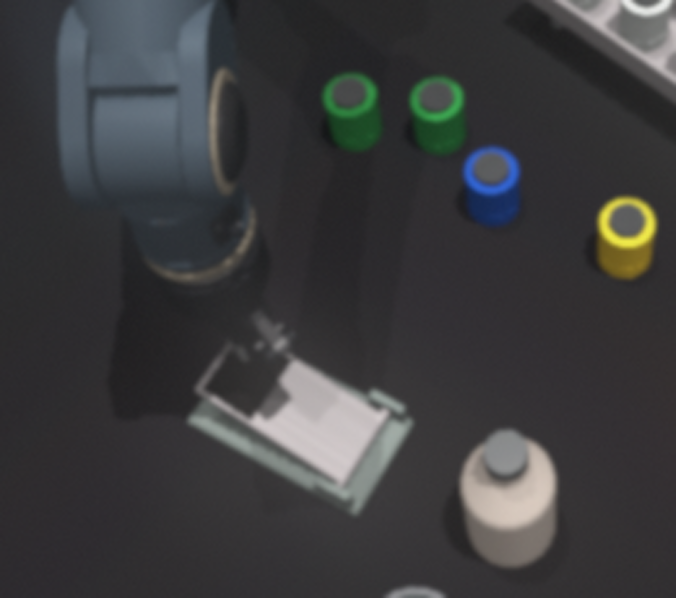

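The shut fingers hang just over the pad (tip at crop (270,355), pad at (243,382)). I'll shift a bit further and press.

```bash
python3 -m inch '[[-0.032,-0.006,0.04,0,0,0,-1],[0,0,0.04,0,0,0,-1],[0,0,0.04,0,0,0,-1],[0,0,0.04,0,0,0,-1],[0,0,0.03,0,0,0,-1],[0,0,0.01,0,0,0,-1],[0,0,0.005,0,0,0,-1],[0,0,0,0,0,0,-1]]'
```

```text
t: 39.8
tcp_pos: [506.6, -350.8, 2.3]
orientation: [0.739, 0.674, -0.0, -0.0]
contact_force: [-3.3, 0.7, 6.9]
opening: 0.004
finger_force: 3.3
```

```bash
python3 -m inch '[[0,0,0.01,0,0,0,-1],[0,0,0.01,0,0,0,-1],[0,0,0,0,0,0,-1]]'; python3 -m inch '[[0,0,0.008,0,0,0,-1],[0,0,0,0,0,0,-1]]'
```

```text
t: 40.1
tcp_pos: [506.2, -350.8, -2.7]
orientation: [0.739, 0.674, -0.0, -0.001]
contact_force: [-4.3, 0.6, 6.6]
opening: 0.003
finger_force: 3.4
t: 40.3
tcp_pos: [506.2, -350.8, -4.6]
orientation: [0.739, 0.674, -0.0, -0.001]
contact_force: [-3.0, 0.8, 7.4]
opening: -0.002
finger_force: 3.8
```

```bash
python3 -m inch '[[0,0,0.01,0,0,0,-1],[0,0,0,0,0,0,-1]]'; python3 -m inch '[[0,0,0.01,0,0,0,-1],[0,0,0,0,0,0,-1]]' ; python3 -m inch '[[0,0,0.01,0,0,0,-1],[0,0,0,0,0,0,-1]]'
```

```text
t: 40.5
tcp_pos: [506.1, -350.9, -6.1]
orientation: [0.739, 0.674, -0.0, -0.001]
contact_force: [-5.1, 2.7, 12.4]
opening: -0.002
finger_force: 6.1
t: 40.7
tcp_pos: [506.2, -350.9, -6.6]
orientation: [0.739, 0.674, 0.001, -0.001]
contact_force: [-9.7, 5.0, 27.5]
opening: -0.001
finger_force: 13.1
t: 40.9
tcp_pos: [506.2, -350.9, -7.1]
orientation: [0.739, 0.674, 0.001, -0.001]
contact_force: [-12.7, 8.5, 40.7]
opening: -0.002
finger_force: 20.1
```

```bash
python3 -m inch '[[0,0,-0.01,0,0,0,-1],[0,0,0,0,0,0,-1],[0,0,0,0,0,0,-1],[0,0,0,0,0,0,-1],[0,0,0,0,0,0,-1],[0,0,0,0,0,0,-1],[0,0,0,0,0,0,-1],[0,0,0,0,0,0,-1],[0,0,0,0,0,0,-1],[0,0,0,0,0,0,-1],[0,0,0,0,0,0,-1],[0,0,0,0,0,0,-1],[0,0,0,0,0,0,-1],[0,0,0,0,0,0,-1],[0,0,0,0,0,0,-1],[0,0,0,0,0,0,-1],[0,0,0,0,0,0,-1],[0,0,0,0,0,0,-1],[0,0,0,0,0,0,-1],[0,0,0,0,0,0,-1]]'
python3 -m inch '[[0,0,0,0,0,0,-1],[0,0,0,0,0,0,-1],[0,0,0,0,0,0,-1],[0,0,0,0,0,0,-1]]'
python3 -c "
from h import *
p,d=snap('scene','s5')"
python3 -m inch '[[0,0,-0.03,0,0,0,-1],[0,0,-0.03,0,0,0,-1],[0,0,-0.04,0,0,0,-1],[0,0,-0.08,0,0,0,-1],[0,0,-0.1,0,0,0,-1],[0,0,-0.1,0,0,0,-1],[0,0,-0.1,0,0,0,-1],[0,0,0,0,0,0,-1],[0,0,0,0,0,0,-1],[0,0,0,0,0,0,-1],[0,0,0,0,0,0,-1],[0,0,0,0,0,0,-1],[0,0,0,0,0,0,-1]]'
python3 - <<'E'
from h import *
a=np.load('pics/s5.npz')['p'];p,d=snap('scene','s6');cans('t9')
cv2.imwrite('pics/c9.png',cv2.resize(np.vstack([a[90:280,130:480],p[90:390,130:480]])[:,:,::-1],None,fx=1.2,fy=1.2))
W=cloud('top',np.load('pics/t9.npz')['d']);Ws=cloud('scene',d);W0=cloud('scene',np.load('pics/scene0.npz')['d'])
for n,w in(('0',W0),('now',Ws)):
    m=(abs(w[...,0]-510)<20)&(abs(w[...,1]+349)<25)&(w[...,2]<85)&(w[...,2]>10);print('padz',n,np.median(w[m][:,2]),m.sum())
m=(abs(W[...,0]-571)<90)&(abs(W[...,1]-152)<60)&(W[...,2]>40)&(W[...,2]<72);q=W[m];A=np.c_[q[:,0]-570,q[:,1]-151,np.ones(len(q))];print('floor',np.linalg.lstsq(A,q[:,2],rcond=None)[0]*[1000,1000,1])
E
```

```text
t: 42.9
tcp_pos: [506.2, -350.9, -6.6]
orientation: [0.739, 0.674, 0.001, -0.001]
contact_force: [-9.8, 4.6, 26.8]
opening: -0.001
finger_force: 13.4
t: 43.3
tcp_pos: [506.2, -350.8, -6.6]
orientation: [0.739, 0.674, 0.001, -0.001]
contact_force: [-9.9, 4.4, 27.5]
opening: 0.003
finger_force: 13.4
t: 44.65
tcp_pos: [507.3, -350.2, 109.5]
orientation: [0.738, 0.674, -0.0, -0.001]
contact_force: [0.1, -0.4, -0.2]
opening: -0.002
finger_force: 0.0
bench (672,-65) r24 n184 z64 sat 255 
bench (671,409) r33 n107 z65 sat 170 
bench (549,-92) r23 n186 z64 sat 156 
bench (465,-63) r23 n189 z63 sat 151 
bench (401,-106) r23 n122 z64 sat 156 
tray (652,194) r24 n198 z119 sat 11 stand (77,49)
tray (639,102) r24 n200 z119 sat 11 stand (72,-43)
tray (571,108) r23 n202 z119 sat 11 stand (4,-44)
tray (504,202) r24 n209 z119 sat 12 stand (-71,43)
tray (497,109) r23 n207 z120 sat 12 stand (-70,-50)
padz 0 60.79801851758964 521
padz now 60.755142476232095 527
floor [ 1.22442734 -0.56226819 55.59976248]
```

View pics/c9.png

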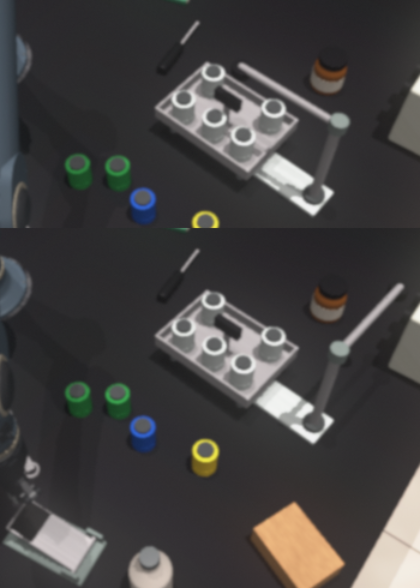

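The top half shows the purge arm swung in over the stand at (240,70) during the press. The bottom half shows it parked again at (400,290), all five cans upright, and the pedal up. I'm handing in.

```bash
python3 -c "
from workcell import robot
print(robot.close_job())"
```

```text
the job is handed in; nothing more can be done
None
```

I turned the stand until it stood firm over the strip, stood all five canisters upright on its tray, held the purge pedal at its stop for over two seconds and let it come up, and handed the job in; no verdict came back.

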